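# Flip the panel onto the brushing board

## Task

A sign panel lies blue back up on the bench in front of the low black brushing board. Without gripping it or lifting it off its support, push it with the fingertips against the board's near edge until it tips up on that edge and flips over onto the board, bare aluminium face up; then push it along the board until its long edge lies flush along the yellow fence, with the whole panel on the board. Leave everything else where it is and finish with the robot clear.

Things in the scene. Friction and masses are not known exactly. Their poses are not given: they have to be found in the camera images.
- panel: Sign panel: a flat rigid slab 90 mm (its x) x 130 mm (its y) x 14 mm thick (its z), 0.14 to 0.28 kg. Origin in the centre of the aluminium face, z out of the blue back. Starts flat on the bench, z up, its long sides within 0.25 rad of parallel to the board's near edge, its nearer side some 20 to 90 mm from it. At the end z points down.
- panel_centre (a point): Middle of the panel, half-way through its thickness (7 mm above the bench at the start, 17 mm up when it lies on the board). With the panel pressed against the board's edge, the friction of fingertips pushing on its opposite long side raises that side as they move up round the edge, and on over it.
- corner0 (a point): Corner of the panel at its +x, +y, half-way through the thickness.
- corner1 (a point): Corner of the panel at its +x, -y.
- corner2 (a point): Corner of the panel at its -x, +y.
- corner3 (a point): Corner of the panel at its -x, -y.
- board: Brushing board, fixed: black slab 10 mm high, 215 mm (x) x 230 mm (y), its near edge a square step up from the bench. Origin at bench height in the middle of that edge; x level across the board, away from the panel's start, to the fence (robot's right to left, give or take 0.25 rad); z up. Fence: yellow bar 210 mm long, 18 mm thick, 26 mm above the board, panel side at x = 170 mm.
- edge (a point): Middle of the top of the board's near edge (board x = 0, 10 mm above the bench), same axes as the board.
- fence (a point): Foot of the middle of the fence's panel side, at the board's top (board x = 170 mm, 10 mm above the bench), same axes as the board.
- wrench: Bystander: steel spanner 180 mm long lying along its x, to the right. Origin at its underside.
- block: Bystander: cork sanding block with a dark grit top, 75 x 42 x 31 mm, beside the panel on the side far from the robot. Origin under its centre.
- jar: Bystander: jar with an orange lid, 54 mm across, 62 mm high, beside the board on the side far from the robot. Origin under its centre.
- can: Bystander: red can 60 mm across, 100 mm high, to the left beyond the fence. Origin under its centre.
- offcuts: Bystander: two joined metal offcuts, about 100 x 60 x 12 mm, to the right. Origin under the middle.

How it is judged:
On the way, in this order (a step that is already met when the one before it is completed fails the run):
1. the panel is tipped up steeply at the board's near edge (angle between panel's own z axis and vertical between 1 and 2.2 rad and x of panel_centre in the frame of board between -0.09 and 0.07 m and y of panel_centre in the frame of board between -0.07 and 0.07 m).
2. the panel lies flat on the board, aluminium face up (angle between panel's own z axis and vertical above 3.07 rad and z of panel_centre in the frame of board between 0.013 and 0.021 m), for 0.1 s.
At the end, for the whole second after the job is handed in: The panel lies flat on the board (within 4 degrees), aluminium face up and at rest, its long edge within about 6 mm of the fence and within 4 degrees of parallel to it, and its centre within 50 mm of the middle line of the board to either side; no bystander has been moved more than 20 mm (all of step 2 and x of panel_centre in the frame of board between 0.119 and 0.128 m and y of panel_centre in the frame of board between -0.05 and 0.05 m and angle between the x axis of panel and the x axis of board, either way round below 0.07 rad and linear speed of panel below 0.01 m/s); the robot touches nothing.
It fails at once if the panel is lifted: all its corners more than 35 mm above the bench at once (height (world z) of each of corner0, corner1, corner2, corner3 above 0.035 m).
It fails at once if a bystander is moved more than 20 mm (distance of any of wrench, block, jar, can, offcuts from where it was at the start of the episode above 0.02 m).
It also fails if it takes over 56 s, if anything falls off the work surface, if the arm or the gripper's body presses on something with over 40 N, if the wrist force passes 120 N, or if a joint passes its speed limit or range.

## Robot

A 6-joint arm with a two-finger parallel gripper is mounted at the origin on the work surface. World frame = base frame: x ahead of the robot, y to its left, z up, the work surface at z = 0. Lengths are in m, angles in rad, forces in N, time in s.
With the tool pointing down it reaches from about 0.25 to 0.775 m from the base axis. Payload 4 kg.
Tool frame: the origin (TCP) lies midway between the tips of the shut fingers; the grasp point (between the pads) lies 19 mm behind it (robot.tcp_to_grasp is the distance from the TCP to the grasp point, in m); x points along the fingers, y is the direction in which the jaws open and shut, and the axes are right-handed (so a half turn about x gives the same grasp; the last joint's range is limited). The gripper opens to 94 mm and grips with 3 to 60 N. Pads are 16 mm wide; open, the fingers measure 119 mm over their backs; the gripper's body (75 mm by 177 mm) begins 78 mm behind the grasp point.
Start: joints at [1.199, 0.087, 1.371, -0, 1.684, -0.103], TCP at [0.146, 0.53, 0.206] pointing down, gripper open.
Joint ranges: [-3.1, 3.1], [-0.76, 2.03], [0.27, 2.55], [-1.08, 4.22], [0.17, 2.65], [-2.57, 2.57]. Speed limits (rad/s): [2.79, 2.79, 3.14, 3.14, 3.14, 3.14].

## Interface

Orientations are given as [roll, pitch, yaw] about the fixed x, y, z axes, in that order (R = Rz(yaw) Ry(pitch) Rx(roll)).
In Python, from bench import robot gives the robot as it stands.
- The arm moves only by the tool send_rows, never from a script. Its argument "increments" is a list of rows, each a list of 5 numbers: the opening, from -1 (shut) to 1 (fully open), so that 0 is half open, then the shift along the tool's x, y, z in m, then the turn about the tool's x in rad. In form: [[hand, tx, ty, tz, roll], ...]. A call has 1 to 5 rows; each row is the pose to reach, as a shift and turn from the pose commanded when the call began, along the tool's axes at that moment; what a row does not reach only later rows make up. A row lasts 1/12 s, in which the tool goes at most 41.7 mm and 7.16 degrees, less where a joint would pass 70% of its speed; a pose out of reach is approached as far as the arm can. A call with a gripper value outside its range is refused whole. The fingers move at their own pace and stop on an object; the grip force is fixed at half the most. Time passes only in rows, so rows that repeat a pose let the fingers close. It gives the time, the measured TCP pose, the force and the opening at its end, in the units of the state.
- robot.get_obs(): the state, without advancing time (a new reading comes with each control period).
- robot.snapshot(name): name is "scene" or "top"; returns a dict with "image" (480x640x3 uint8, red, green, blue), "intrinsics" (3x3 intrinsics, pixels), "world_from_camera" (4x4, takes a point from camera to world coordinates). Camera axes: x right, y down, z forward; pixel columns grow to the right and rows downward; lengths in m; the calibration is good to about 2 mm. A picture is of the moment at which its call begins. There is no depth.
- robot.close_job(): hands the job in, once; it reports no verdict.
The state is a dict: "time": time; "joint_positions": joint angles; "qvel": joint speeds; "joint_torque": joint torques, N m; "tool_pos": TCP position; "ee_rot": TCP orientation; "wrist_force": force on the tool from outside, world axes, zero at the start; "wrist_torque": the same for the moment, N m; "width": finger opening in m.
Only numpy, scipy, OpenCV 4.12 (cv2) and the standard library are available. Lean on these libraries where they do the work, as an engineer would, in place of code of your own. Each camera call takes 0.05 s, during which the arm holds its last target.

## Working session

There is one attempt and no reset: what is moved stays moved. The work goes in short steps, Python scripts to look and compute and a tool call to move; the robot and the scene stay as the last step left them, time stands still between calls to the robot, and variables do not carry over. Pictures are saved under pics/ and viewed, and the job is handed in when it is done.

Besides the shell and the picture viewer there is one more tool, called by a JSON object that holds its "fn" and its "kwargs". send_rows: Moves the arm, as the interface text tells. Its arguments: {"type":"object","properties":{"increments":{"type":"array"}},"required":["increments"]}

```bash
ls; mkdir -p pics
python3 - <<'E'
from bench import robot
import cv2,numpy as np
o=robot.get_obs()
for k,v in o.items(): print(k,v)
for n in("scene","top"):
    s=robot.snapshot(n); cv2.imwrite(f"pics/{n}0.png",s["image"][:,:,::-1]); print(n,s["intrinsics"],s["world_from_camera"])
E
```

```text
pics
time 0.0
joint_positions [ 1.19888530e+00  8.79330379e-02  1.37223597e+00 -1.09468888e-06
  1.68362282e+00 -1.03104390e-01]
qvel [-0.00044278 -0.00054855  0.00210182  0.00109604  0.0021197  -0.00019887]
joint_torque [-1.53064870e-03 -3.40165186e+01 -3.02430439e+01  7.16718799e-02
  3.27499607e-02 -1.62267697e-04]
tool_pos [0.14587406 0.52972706 0.20432548]
ee_rot [-1.67340599  1.56859715 -1.94221274]
wrist_force [-0.06004198 -0.25445457 -0.44699644]
wrist_torque [-0.02801156  0.01574473 -0.06170899]
width 0.0941240302370443
scene [[493.87018401   0.         320.31885089]
 [  0.         493.87018401 237.14049385]
 [  0.           0.           1.        ]] [[-0.16398792  0.64553048 -0.74592115  1.39971698]
 [ 0.98646018  0.10572526 -0.12537341  0.15244232]
 [-0.00206965 -0.75638124 -0.65412777  0.72379294]
 [ 0.          0.          0.          1.        ]]
top [[474.74939775   0.         314.15698759]
 [  0.         474.74939775 241.73325322]
 [  0.           0.           1.        ]] [[ 4.34232432e-02 -9.78382562e-01  2.02192936e-01  3.65190778e-01]
 [-9.99045632e-01 -4.34796437e-02  4.16471627e-03  7.90077538e-04]
 [ 4.71659105e-03 -2.02180815e-01 -9.79336853e-01  1.23337373e+00]
 [ 0.00000000e+00  0.00000000e+00  0.00000000e+00  1.00000000e+00]]
```

View pics/scene0.png

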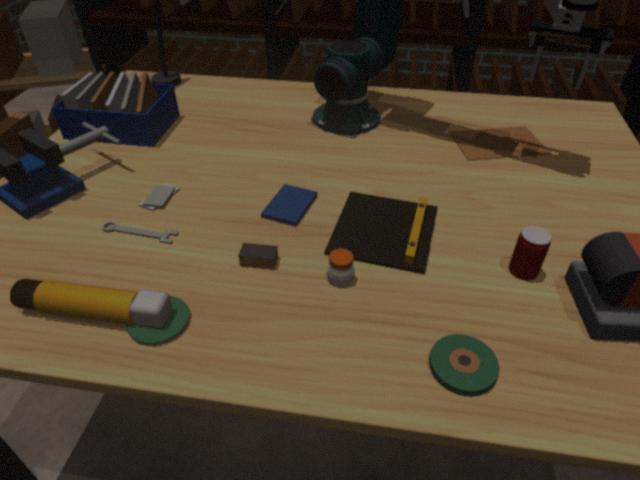

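View pics/top0.png

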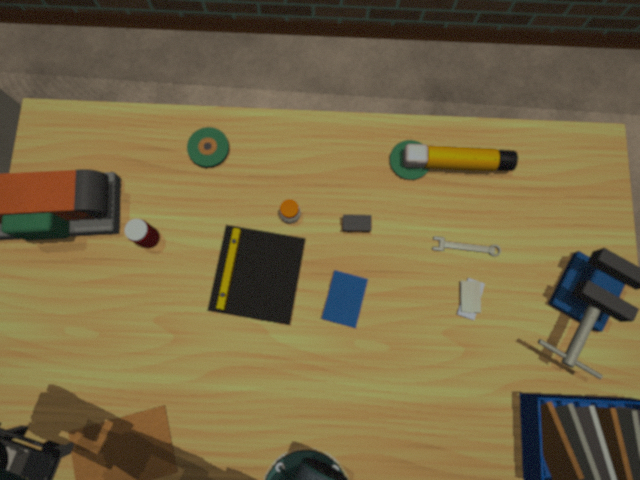

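The scene view shows the blue panel at (289,204), the board at (385,230) and the fence at (417,230). In the top view the panel is at (345,299), the board at (257,274) and the block at (356,223). Next I'll measure these.

```bash
cat > h.py <<'E'
from bench import robot
import cv2,numpy as np
from scipy.spatial.transform import Rotation as Rn
def ray(s,uv,z):
    K=s["intrinsics"];T=s["world_from_camera"]
    uv=np.atleast_2d(uv).astype(float)
    d=np.c_[uv,np.ones(len(uv))]@np.linalg.inv(K).T@T[:3,:3].T
    o=T[:3,3]; return o+d*((z-o[2])/d[:,2])[:,None]
def comp(m,near=None,mina=60):
    n,l,st,c=cv2.connectedComponentsWithStats(m.astype(np.uint8))
    return [(i,st[i],c[i],l==i) for i in range(1,n) if st[i,4]>=mina]
def rect(mask,s,z):
    cs,_=cv2.findContours(mask.astype(np.uint8),cv2.RETR_EXTERNAL,cv2.CHAIN_APPROX_NONE)
    c=max(cs,key=cv2.contourArea)[:,0]
    p=ray(s,c,z)[:,:2]
    r=cv2.minAreaRect((p*1000).astype(np.float32))
    return r,cv2.boxPoints(r)
def save(n,name):
    s=robot.snapshot(n); cv2.imwrite(f"pics/{name}.png",s["image"][:,:,::-1]); return s
E
python3 - <<'E'
from h import *
for n in("top","scene"):
    s=robot.snapshot(n);im=s["image"];h=cv2.cvtColor(im,cv2.COLOR_RGB2HSV)
    roi=np.zeros(im.shape[:2],bool)
    if n=="top": roi[200:345,195:400]=1
    else: roi[170:280,230:450]=1
    blue=(h[...,0]>100)&(h[...,0]<130)&(h[...,1]>120)&roi
    black=(h[...,2]<45)&roi
    print(n,[ (c[1],c[2]) for c in comp(black)])
    yel=(h[...,0]>18)&(h[...,0]<32)&(h[...,1]>200)&roi
    print("blue",rect(max(comp(blue),key=lambda c:c[1][4])[3],s,.014))
    print("yel",rect(max(comp(yel),key=lambda c:c[1][4])[3],s,.036), [c[1] for c in comp(yel)])
    b=max(comp(black),key=lambda c:c[1][4])[3]
    y=max(comp(yel),key=lambda c:c[1][4])[3]
    print("board",rect(cv2.morphologyEx((b|y).astype(np.uint8),cv2.MORPH_CLOSE,np.ones((5,5))),s,.010))
    o=im.copy();o[blue]=[0,255,255];o[black]=[255,0,0];o[yel]=[0,255,0];cv2.imwrite(f"pics/m_{n}.png",o[170:350,190:460][:,:,::-1].repeat(2,0).repeat(2,1))
E
```

```text
top [(array([ 209,  227,   95,   97, 5832], dtype=int32), array([261.21347737, 275.60631001]))]
blue (((472.38494873046875, -77.61576843261719), (84.60991668701172, 124.4609146118164), 77.12407684326172), array([[ 402.29202 , -104.9895  ],
       [ 523.62335 , -132.72443 ],
       [ 542.4779  ,  -50.242035],
       [ 421.14655 ,  -22.50711 ]], dtype=float32))
yel (((534.72265625, 220.64837646484375), (25.914018630981445, 212.82118225097656), 82.48133087158203), array([[427.53156, 221.72652],
       [638.52295, 193.87901],
       [641.91376, 219.57024],
       [430.92236, 247.41774]], dtype=float32)) [array([216, 228,  25,  82, 744], dtype=int32)]
board (((526.74609375, 150.82907104492188), (207.07763671875, 221.9661407470703), 82.575439453125), array([[403.31418,  62.49965],
       [623.4193 ,  33.81703],
       [650.178  , 239.1585 ],
       [430.07288, 267.84113]], dtype=float32))
scene [(array([ 325,  193,  111,   80, 5414], dtype=int32), array([381.76209826, 231.42556335])), (array([262, 195,  54,  30, 127], dtype=int32), array([287.88188976, 216.28346457]))]
blue (((477.5037841796875, -76.426513671875), (84.63662719726562, 121.29685974121094), 76.83203887939453), array([[ 408.80963 , -103.816025],
       [ 526.9172  , -131.44823 ],
       [ 546.19794 ,  -49.037003],
       [ 428.0904  ,  -21.4048  ]], dtype=float32))
yel (((535.44873046875, 223.681884765625), (21.63762855529785, 143.39744567871094), 84.46037292480469), array([[463.0405 , 219.83498],
       [605.76825, 205.99223],
       [607.85693, 227.5288 ],
       [465.1292 , 241.37154]], dtype=float32)) [array([410, 205,  16,  41, 214], dtype=int32), array([405, 245,  12,  16,  69], dtype=int32)]
board (((534.6925048828125, 150.97900390625), (210.8147735595703, 232.08175659179688), 83.0256576538086), array([[406.71118,  60.44181],
       [637.0757 ,  32.26133],
       [662.6738 , 241.5162 ],
       [432.30933, 269.6967 ]], dtype=float32))
```

```bash
cat >> h.py <<'E'
# board frame
E0=np.array([.5155,.0444]);A=np.deg2rad(82.7)
bx=np.array([np.cos(A),np.sin(A)]);by=np.array([-np.sin(A),np.cos(A)])
def w2b(p): p=np.asarray(p)[...,:2]-E0; return np.stack([p@bx,p@by],-1)
def b2w(x,y): return E0+x*bx+y*by
def tool():
    o=robot.get_obs(); R=Rn.from_euler("xyz",o["ee_rot"]).as_matrix(); return o,R
def plan(x,y,z):
    """delta in tool axes to board-frame target"""
    o,R=tool(); p=np.array([*b2w(x,y),z])
    d=R.T@(p-o["tool_pos"])
    a=np.arctan2(R[1,1],R[0,1]); want=A+np.pi/2
    t=(want-a+np.pi/2)%np.pi-np.pi/2   # yaw about world z
    print("delta tool",d.round(4),"turn about tool x",round(-t,4),"R",R.round(3).tolist())
def stat():
    o,R=tool(); f=o["wrist_force"]
    print("t",round(o["time"],2),"board xy",w2b(o["tool_pos"]).round(4),"z",o["tool_pos"][2].round(4),"F b",(f[:2]@bx).round(2),(f[:2]@by).round(2),f[2].round(2),"w",round(o["width"],4))
E
python3 - <<'E'
from h import *
stat();plan(-.19,.0245,.1)
s=robot.snapshot("top")
print(w2b(ray(s,[[356,223],[289,208],[140,233],[466,247]],.02)))
E
```

```text
t 0.2 board xy [0.4347 0.4283] z 0.2048 F b 0.82 0.26 0.24 w 0.0936
delta tool [ 0.1054 -0.5614  0.4878] turn about tool x 1.4294 R [[-0.0, 0.266, 0.964], [-0.001, 0.964, -0.266], [-1.0, -0.001, -0.0]]
[[-0.12536849 -0.17272676]
 [ 0.05573388 -0.18276517]
 [ 0.42728801 -0.04938767]
 [-0.41793889 -0.15815908]]
```

{"fn": "send_rows", "kwargs": {"increments": [[1,0,-0.028,0.0243,0.07],[1,0,-0.056,0.0486,0.14],[1,0,-0.084,0.073,0.21],[1,0,-0.112,0.0972,0.28],[1,0,-0.14,0.1215,0.36]]}}

```text
time: 0.67
tool_pos: [0.2262, 0.3615, 0.2053]
ee_rot: [0.289, 1.571, -0.343]
wrist_force: [0.4, 0.5, 0.3]
width: 0.0941
```

```bash
python3 -c "
from h import *
stat();plan(-.19,.0245,.1)"
```

```text
t 0.67 board xy [0.2777 0.3272] z 0.2053 F b 0.52 -0.3 0.26 w 0.0941
delta tool [ 0.1054 -0.2633  0.4909] turn about tool x 1.0667 R [[0.0, 0.59, 0.807], [-0.0, 0.807, -0.59], [-1.0, 0.0, 0.0]]
```

{"fn": "send_rows", "kwargs": {"increments": [[1,0,-0.0174,0.0324,0.07],[1,0,-0.035,0.065,0.14],[1,0,-0.052,0.097,0.21],[1,0,-0.07,0.13,0.28],[1,0,-0.087,0.162,0.36]]}}

```text
time: 1.08
tool_pos: [0.3061, 0.1957, 0.2056]
ee_rot: [1.355, 1.57, 0.363]
wrist_force: [0.2, 0.4, -0.1]
width: 0.0942
```

```bash
python3 -c "
from h import *
stat();plan(-.19,.0245,.1)"
```

```text
t 1.08 board xy [0.1234 0.2269] z 0.2056 F b 0.37 -0.17 -0.07 w 0.0942
delta tool [ 0.1057 -0.0495  0.3698] turn about tool x 0.7062 R [[0.001, 0.837, 0.547], [0.0, 0.547, -0.837], [-1.0, 0.001, 0.0]]
```

{"fn": "send_rows", "kwargs": {"increments": [[1,0,-0.005,0.037,0.07],[1,0,-0.01,0.074,0.14],[1,0,-0.015,0.111,0.21],[1,0,-0.02,0.148,0.28],[1,0,-0.025,0.185,0.355]]}}

```text
time: 1.5
tool_pos: [0.387, 0.0272, 0.2057]
ee_rot: [1.529, 1.57, 0.181]
wrist_force: [0.0, 0.2, 0.2]
width: 0.0942
```

```bash
python3 -c "
from h import *
stat();plan(-.19,.0245,.1)"
```

```text
t 1.5 board xy [-0.0334  0.1253] z 0.2057 F b 0.23 -0.01 0.15 w 0.0942
delta tool [0.1057 0.0408 0.1817] turn about tool x 0.3504 R [[0.001, 0.975, 0.221], [0.0, 0.221, -0.975], [-1.0, 0.001, 0.0]]
```

{"fn": "send_rows", "kwargs": {"increments": [[1,0,0.009,0.039,0.07],[1,0,0.018,0.078,0.14],[1,0,0.027,0.118,0.21],[1,0.02,0.036,0.157,0.28],[1,0.04,0.044,0.196,0.35]]}}

```text
time: 1.92
tool_pos: [0.4729, -0.1496, 0.169]
ee_rot: [1.352, 1.567, -0.346]
wrist_force: [0.7, 0.5, -0.0]
width: 0.0943
```

```bash
python3 -c "
from h import *
stat();plan(-.205,.0245,.01)
save('scene','s1');save('top','t1')"
```

```text
t 1.92 board xy [-0.1979  0.0176] z 0.169 F b 0.57 -0.67 -0.02 w 0.0943
delta tool [ 0.159  -0.0075  0.007 ] turn about tool x 0.0001 R [[0.004, 0.992, -0.127], [-0.001, -0.127, -0.992], [-1.0, 0.004, 0.001]]
```

View pics/s1.png

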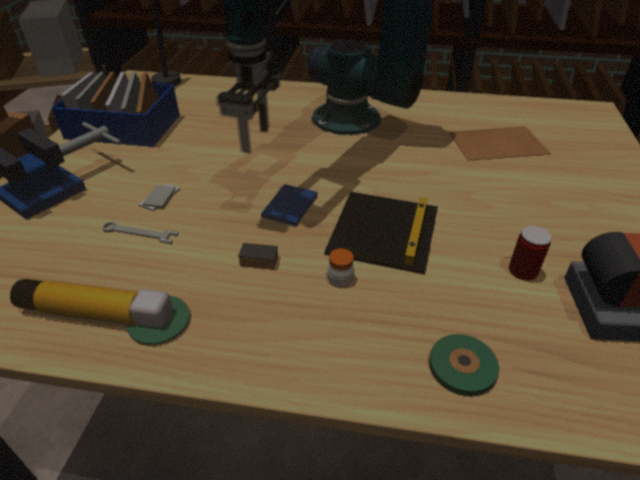

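View pics/t1.png

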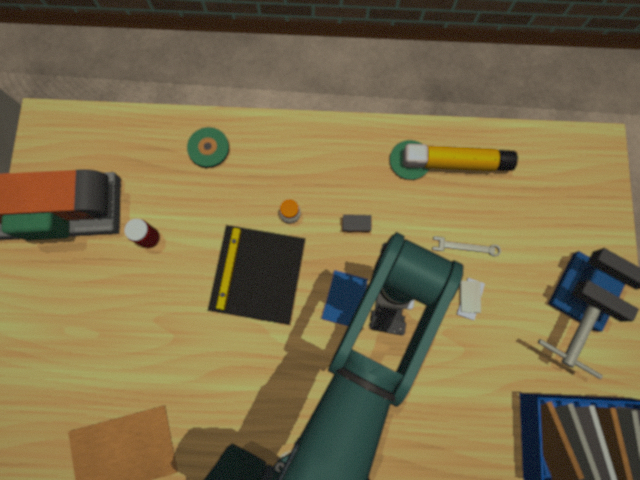

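The scene view shows the open fingers at about (244,150) and (264,130), to the right of the panel and clear of it. I'm lowering them.

{"fn": "send_rows", "kwargs": {"increments": [[1,0.035,-0.002,0.002,0],[1,0.07,-0.004,0.004,0],[1,0.105,-0.007,0.007,0],[1,0.135,-0.007,0.007,0],[1,0.157,-0.007,0.007,0]]}}

```text
time: 2.43
tool_pos: [0.4618, -0.1518, 0.0086]
ee_rot: [-2.004, 1.567, 2.586]
wrist_force: [0.5, 1.1, 0.8]
width: 0.0939
```

```bash
python3 -c "
from h import *
stat();plan(-.205,.0245,.003)
save('scene','s2')"
```

```text
t 2.43 board xy [-0.2014  0.0284] z 0.0086 F b 1.16 -0.33 0.82 w 0.0939
delta tool [0.0056 0.0039 0.0036] turn about tool x 0.0053 R [[-0.003, 0.993, -0.122], [0.002, -0.122, -0.993], [-1.0, -0.003, -0.002]]
```

View pics/s2.png

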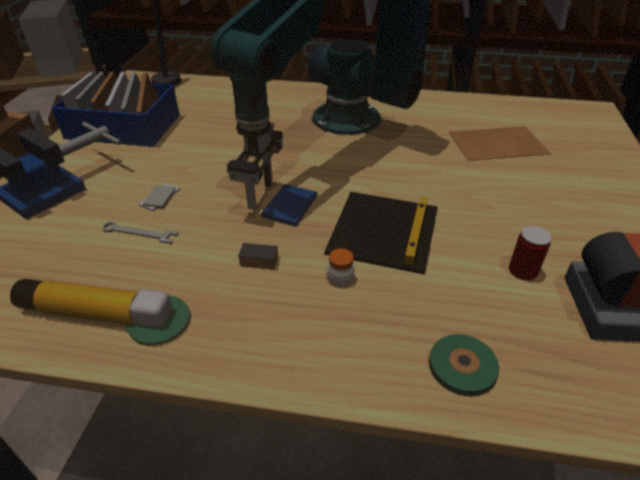

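The fingertips are at (252,205) and (268,185), beside the panel's far long side. I'm lowering to about 3 mm and starting the push.

{"fn": "send_rows", "kwargs": {"increments": [[1,0.005,0,-0.004,0.004],[1,0.005,0,-0.01,0.004],[1,0.005,0,-0.016,0.004],[1,0.005,0,-0.022,0.004],[1,0.005,0,-0.028,0.004]]}}

```text
time: 2.9
tool_pos: [0.4688, -0.1253, 0.0083]
ee_rot: [1.282, 1.566, -0.415]
wrist_force: [0.9, -0.9, 2.1]
width: 0.0941
```

```bash
python3 -c "
from h import *
stat();plan(-.108,.0245,.003)
save('scene','s3');save('top','t3')"
```

```text
t 2.9 board xy [-0.1742  0.0247] z 0.0083 F b -0.75 -1.05 2.12 w 0.0941
delta tool [ 0.0052  0.0003 -0.0663] turn about tool x 0.001 R [[0.004, 0.992, -0.126], [-0.002, -0.126, -0.992], [-1.0, 0.004, 0.001]]
```

View pics/s3.png

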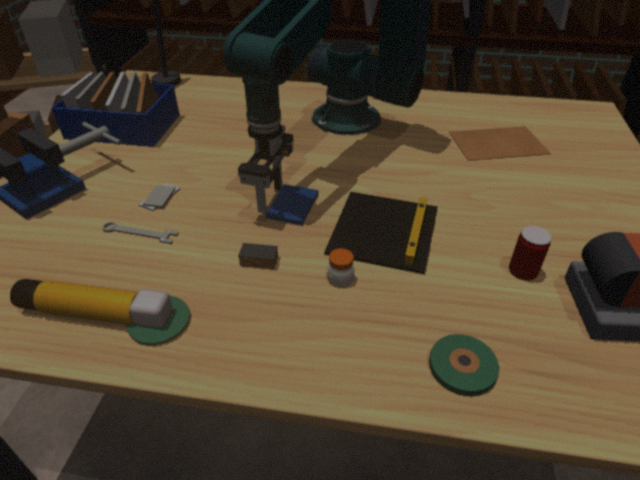

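{"fn": "send_rows", "kwargs": {"increments": [[1,0.002,0,-0.005,0],[1,0.003,0,-0.01,0],[1,0.003,0,-0.014,0]]}}

```text
time: 3.25
tool_pos: [0.4688, -0.1113, 0.0031]
ee_rot: [-0.204, 1.571, -1.902]
wrist_force: [-0.1, -1.2, 1.2]
width: 0.0938
```

```bash
python3 -c "
from h import *
stat();plan(-.108,.0245,.003)
stat()"
```

```text
t 3.25 board xy [-0.1604  0.0265] z 0.0031 F b -1.24 -0.1 1.16 w 0.0938
delta tool [ 0.0001  0.002  -0.0524] turn about tool x 0.0003 R [[-0.0, 0.992, -0.127], [-0.0, -0.127, -0.992], [-1.0, -0.0, 0.0]]
t 3.25 board xy [-0.1604  0.0265] z 0.0031 F b -1.24 -0.1 1.16 w 0.0938
```

{"fn": "send_rows", "kwargs": {"increments": [[1,0,0,-0.01,0],[1,0,0,-0.02,0],[1,0,0,-0.03,0],[1,0,0,-0.039,0],[1,0,0,-0.046,0]]}}

```text
time: 3.67
tool_pos: [0.4747, -0.0645, 0.0031]
ee_rot: [-2.482, 1.57, 2.104]
wrist_force: [-0.8, -1.4, -0.1]
width: 0.0939
```

```bash
python3 -c "
from h import *
stat();plan(-.108,.0245,.003)
save('scene','s4');save('top','t4')"
```

```text
t 3.67 board xy [-0.1132  0.0267] z 0.0031 F b -1.45 0.59 -0.07 w 0.0939
delta tool [ 0.0001  0.0022 -0.0052] turn about tool x 0.0013 R [[-0.0, 0.992, -0.126], [0.0, -0.126, -0.992], [-1.0, -0.0, -0.0]]
```

View pics/s4.png

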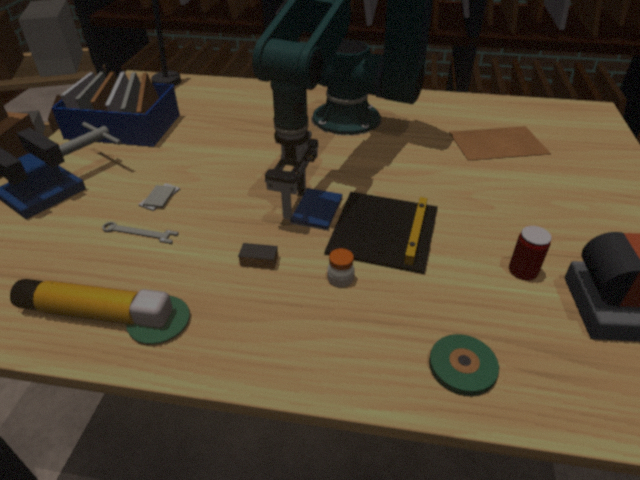

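View pics/t4.png

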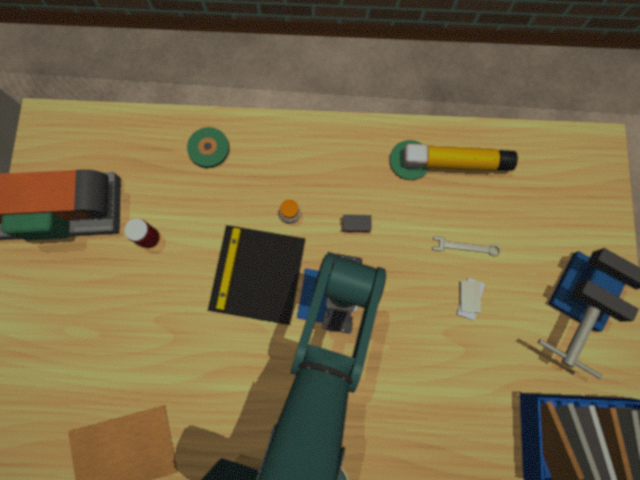

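The panel is now parallel to the board with a small gap (scene (335,215), top (302,295)). I'll move in until it touches.

{"fn": "send_rows", "kwargs": {"increments": [[1,0,0,-0.004,0],[1,0,0,-0.008,0],[1,0,0,-0.011,0]]}}

```text
time: 4.02
tool_pos: [0.4759, -0.0547, 0.0029]
ee_rot: [-1.915, 1.57, 2.67]
wrist_force: [0.1, -0.4, 0.2]
width: 0.0939
```

```bash
python3 -c "
from h import *
stat();save('top','t5')"
```

```text
t 4.02 board xy [-0.1034  0.0267] z 0.0029 F b -0.36 -0.11 0.21 w 0.0939
```

{"fn": "send_rows", "kwargs": {"increments": [[1,0,0,-0.002,0],[1,0,0,-0.004,0]]}}

```text
time: 4.23
tool_pos: [0.4765, -0.051, 0.0031]
ee_rot: [-1.446, 1.571, 3.139]
wrist_force: [0.6, -0.2, -1.2]
width: 0.0942
```

{"fn": "send_rows", "kwargs": {"increments": [[1,0,0,-0.002,0],[1,0,0,-0.004,0]]}}

```text
time: 4.4
tool_pos: [0.4767, -0.05, 0.0032]
ee_rot: [-0.025, 1.564, -1.723]
wrist_force: [-2.2, -12.6, -0.5]
width: 0.094
```

```bash
python3 -c "
from h import *
stat();save('top','t5');stat()"
```

```text
t 4.4 board xy [-0.0986  0.0265] z 0.0032 F b -12.81 0.54 -0.47 w 0.094
t 4.45 board xy [-0.0986  0.0265] z 0.0033 F b -8.84 0.05 -0.38 w 0.094
```

{"fn": "send_rows", "kwargs": {"increments": [[1,-0.003,0,-0.001,0],[1,-0.006,0,-0.001,0],[1,-0.009,0,-0.001,0],[1,-0.012,0,-0.001,0]]}}

```text
time: 4.78
tool_pos: [0.4768, -0.0496, 0.0154]
ee_rot: [-0.029, 1.564, -1.727]
wrist_force: [-1.7, -8.5, -0.2]
width: 0.0942
```

```bash
python3 -c "
from h import *
stat();save('top','t6');save('scene','s6');stat()"
```

```text
t 4.78 board xy [-0.0981  0.0265] z 0.0154 F b -8.63 0.58 -0.2 w 0.0942
t 4.88 board xy [-0.0981  0.0264] z 0.0157 F b -9.2 0.83 -0.08 w 0.0942
```

View pics/s6.png

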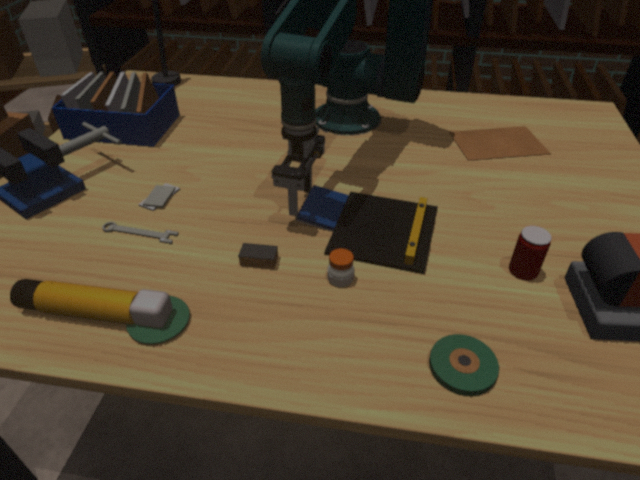

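```bash
python3 -c "
import cv2
a=cv2.imread('pics/s6.png')[160:250,250:370];cv2.imwrite('pics/z6.png',cv2.resize(a,None,fx=6,fy=6,interpolation=2))"
```

```text
(no output)
```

View pics/z6.png

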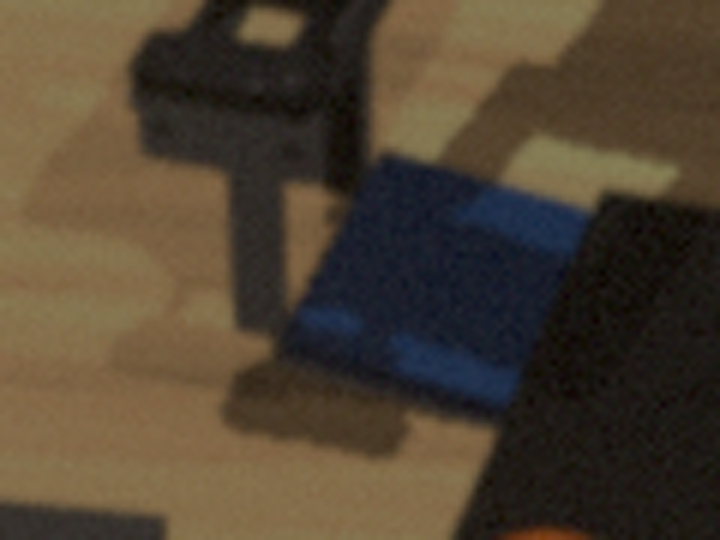

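The zoom shows the panel tilting with the fingertips on its raised side at about (275,340), and there is a shadow gap underneath. I'll continue the arc.

{"fn": "send_rows", "kwargs": {"increments": [[1,-0.004,0,0,0],[1,-0.008,0,-0.001,0],[1,-0.012,0,-0.0015,0],[1,-0.016,0,-0.0025,0]]}}

```text
time: 5.22
tool_pos: [0.4772, -0.0468, 0.0316]
ee_rot: [-0.004, 1.564, -1.702]
wrist_force: [-2.0, -7.5, 2.2]
width: 0.094
```

```bash
cat > z.py <<'E'
import sys,cv2
from h import *
stat();s=save('scene','s'+sys.argv[1]);a=s["image"][150:260,240:400,::-1];cv2.imwrite('pics/z%s.png'%sys.argv[1],cv2.resize(a,None,fx=4,fy=4,interpolation=2))
E
python3 z.py 7
```

```text
t 5.22 board xy [-0.0953  0.0264] z 0.0316 F b -7.71 1.05 2.2 w 0.094
```

View pics/z7.png

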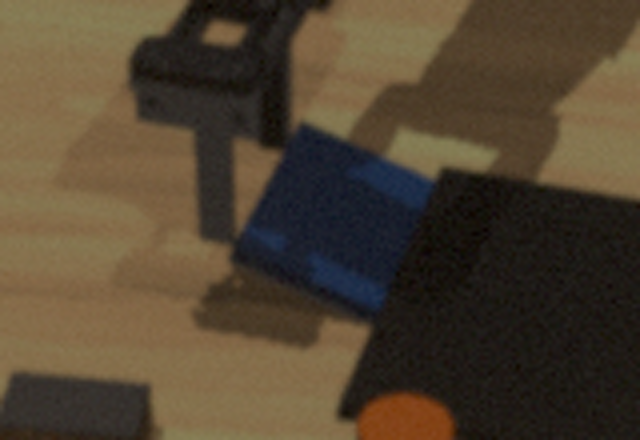

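{"fn": "send_rows", "kwargs": {"increments": [[1,-0.0045,0,-0.001,0],[1,-0.009,0,-0.0025,0],[1,-0.013,0,-0.004,0],[1,-0.017,0,-0.006,0]]}}

```text
time: 5.6
tool_pos: [0.4781, -0.0403, 0.049]
ee_rot: [0.039, 1.565, -1.659]
wrist_force: [-2.2, -7.6, 3.0]
width: 0.0937
```

```bash
python3 z.py 8
```

```text
t 5.6 board xy [-0.0888  0.0264] z 0.049 F b -7.79 1.26 3.01 w 0.0937
```

View pics/z8.png

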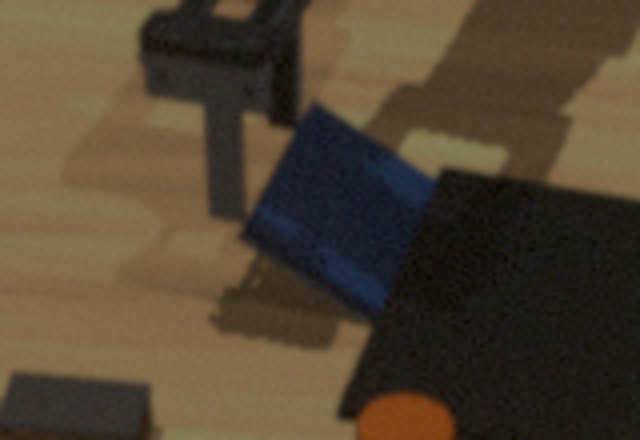

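{"fn": "send_rows", "kwargs": {"increments": [[1,-0.004,0,-0.002,0],[1,-0.008,0,-0.0045,0],[1,-0.0115,0,-0.007,0],[1,-0.015,0,-0.01,0]]}}

```text
time: 5.98
tool_pos: [0.4794, -0.0306, 0.0644]
ee_rot: [0.085, 1.565, -1.613]
wrist_force: [-2.7, -8.3, 4.7]
width: 0.0941
```

```bash
python3 z.py 9
```

```text
t 5.98 board xy [-0.079   0.0263] z 0.0644 F b -8.57 1.61 4.7 w 0.0941
```

View pics/z9.png

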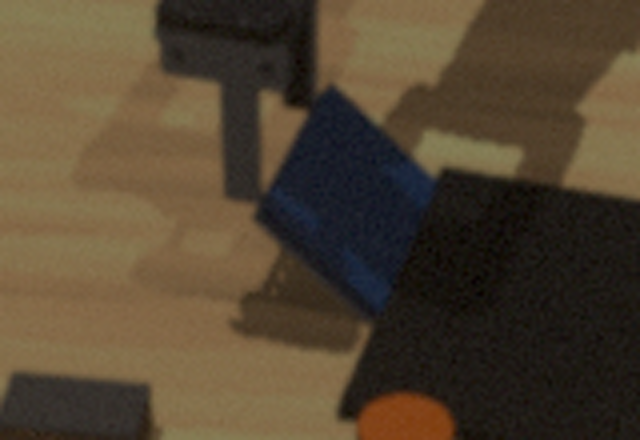

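{"fn": "send_rows", "kwargs": {"increments": [[1,-0.0035,0,-0.003,0],[1,-0.0065,0,-0.0065,0],[1,-0.0095,0,-0.01,0],[1,-0.012,0,-0.0135,0]]}}

```text
time: 6.37
tool_pos: [0.4811, -0.0179, 0.0775]
ee_rot: [0.127, 1.563, -1.572]
wrist_force: [-5.1, -8.8, 11.0]
width: 0.094
```

```bash
python3 z.py 10
```

```text
t 6.37 board xy [-0.0661  0.0262] z 0.0775 F b -9.34 3.97 10.99 w 0.094
```

View pics/z10.png

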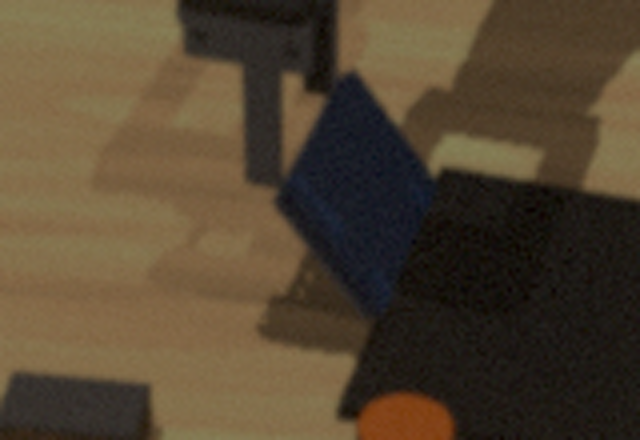

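{"fn": "send_rows", "kwargs": {"increments": [[1,-0.0045,0,-0.0035,0],[1,-0.007,0,-0.0075,0],[1,-0.009,0,-0.0115,0],[1,-0.011,0,-0.0155,0]]}}

```text
time: 6.75
tool_pos: [0.4833, -0.0015, 0.089]
ee_rot: [0.241, 1.565, -1.457]
wrist_force: [-5.6, -6.1, 12.6]
width: 0.094
```

```bash
python3 z.py 11
```

```text
t 6.75 board xy [-0.0496  0.0262] z 0.089 F b -6.76 4.73 12.64 w 0.094
```

View pics/z11.png

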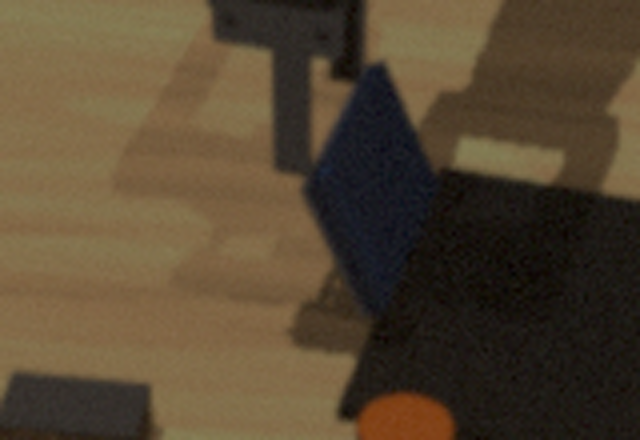

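{"fn": "send_rows", "kwargs": {"increments": [[1,-0.003,0,-0.0045,0],[1,-0.0045,0,-0.009,0],[1,-0.006,0,-0.0135,0],[1,-0.007,0,-0.018,0]]}}

```text
time: 7.13
tool_pos: [0.4857, 0.0176, 0.0967]
ee_rot: [0.554, 1.567, -1.145]
wrist_force: [-6.6, -3.4, 14.7]
width: 0.094
```

```bash
python3 z.py 12
```

```text
t 7.13 board xy [-0.0304  0.0261] z 0.0967 F b -4.21 6.11 14.75 w 0.094
```

View pics/z12.png

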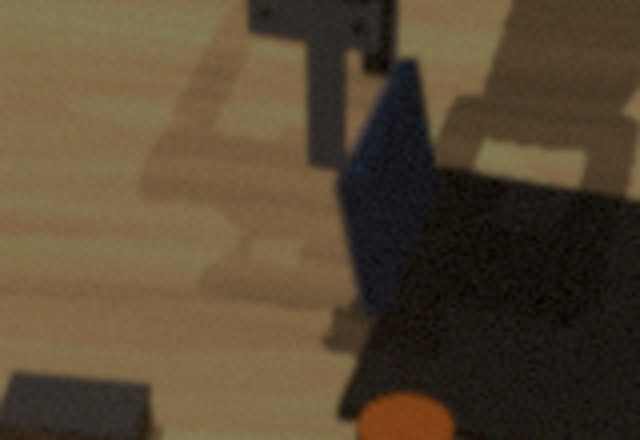

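{"fn": "send_rows", "kwargs": {"increments": [[1,-0.0012,0,-0.004,0],[1,-0.002,0,-0.008,0],[1,-0.0025,0,-0.012,0],[1,-0.0025,0,-0.015,0]]}}

```text
time: 7.52
tool_pos: [0.4877, 0.0338, 0.0997]
ee_rot: [1.55, 1.569, -0.148]
wrist_force: [-5.8, -1.8, 15.8]
width: 0.0938
```

```bash
python3 z.py 13; python3 -c "
from h import *
s=save('top','t13')"
```

```text
t 7.52 board xy [-0.014   0.0262] z 0.0997 F b -2.56 5.49 15.82 w 0.0938
```

View pics/z13.png

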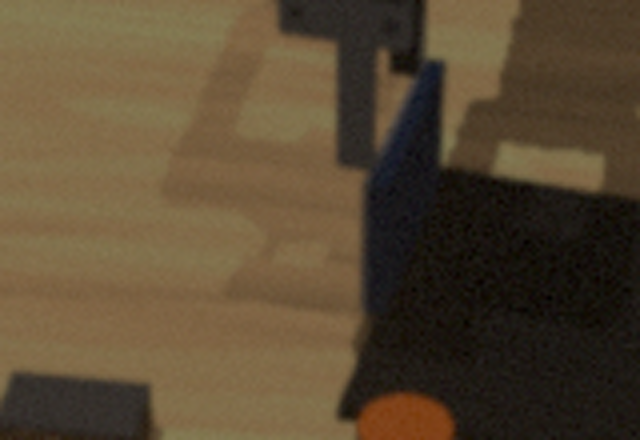

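View pics/t13.png

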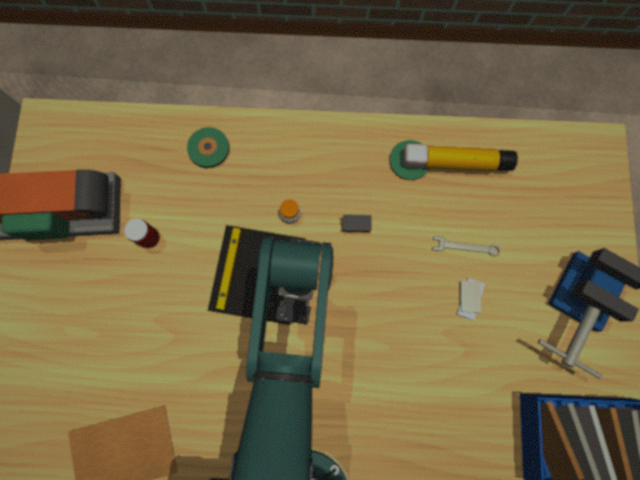

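{"fn": "send_rows", "kwargs": {"increments": [[1,-0.0005,0,-0.004,0],[1,-0.0005,0,-0.008,0],[1,-0.0005,0,-0.011,0]]}}

```text
time: 7.87
tool_pos: [0.4895, 0.0455, 0.1004]
ee_rot: [2.133, 1.567, 0.435]
wrist_force: [-5.7, 1.2, 15.8]
width: 0.094
```

```bash
python3 z.py 14
```

```text
t 7.87 board xy [-0.0022  0.026 ] z 0.1004 F b 0.44 5.79 15.77 w 0.094
```

View pics/z14.png

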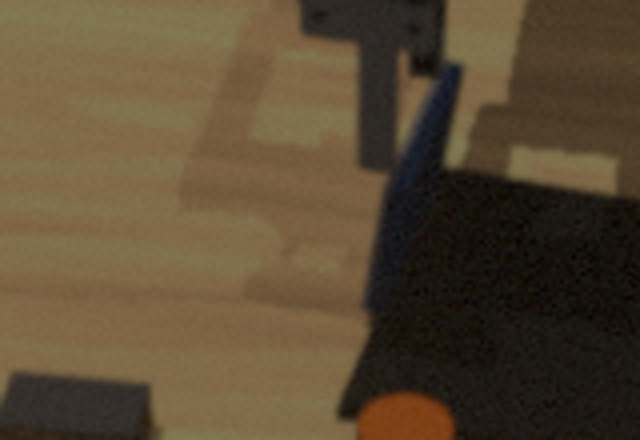

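{"fn": "send_rows", "kwargs": {"increments": [[1,0,0,-0.005,0],[1,0,0,-0.01,0],[1,0,0,-0.015,0],[1,0.0005,0,-0.02,0]]}}

```text
time: 8.25
tool_pos: [0.492, 0.0661, 0.0983]
ee_rot: [2.532, 1.567, 0.834]
wrist_force: [-3.3, 2.0, 7.2]
width: 0.0944
```

```bash
python3 z.py 15
```

```text
t 8.25 board xy [0.0185 0.0261] z 0.0983 F b 1.54 3.53 7.21 w 0.0944
```

View pics/z15.png

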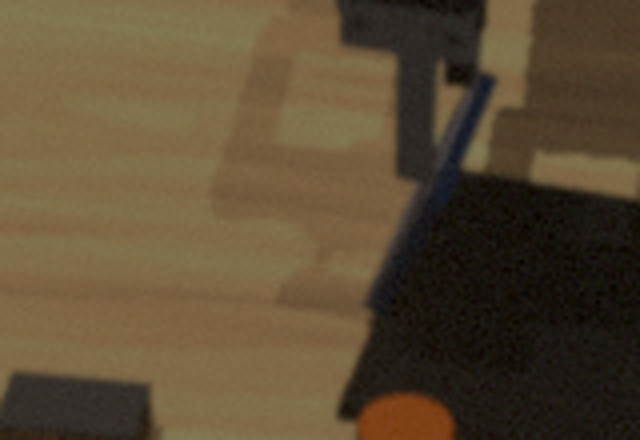

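{"fn": "send_rows", "kwargs": {"increments": [[1,0.001,0,-0.006,0],[1,0.002,0,-0.012,0],[1,0.003,0,-0.018,0],[1,0.004,0,-0.024,0]]}}

```text
time: 8.63
tool_pos: [0.4943, 0.0887, 0.0914]
ee_rot: [-0.437, 1.571, -2.135]
wrist_force: [0.9, 0.3, -0.1]
width: 0.0936
```

```bash
python3 z.py 16
```

```text
t 8.63 board xy [0.0413 0.0266] z 0.0914 F b 0.43 -0.88 -0.08 w 0.0936
```

View pics/z16.png

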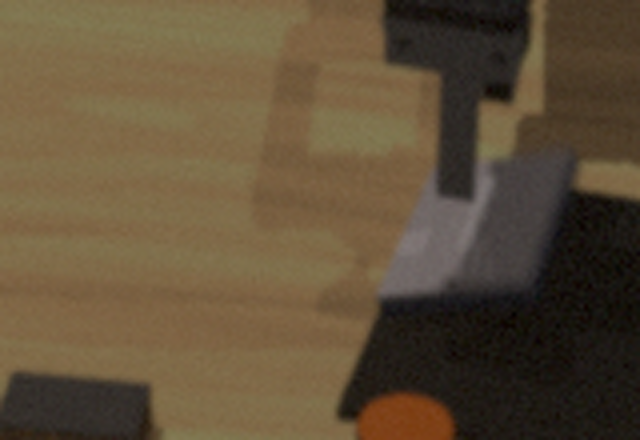

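The panel has gone over and is landing with the aluminium face up (zoom (480,230)). I'll retreat upward and back.

{"fn": "send_rows", "kwargs": {"increments": [[1,-0.01,0,0.015,0],[1,-0.01,0,0.035,0],[1,-0.01,0,0.06,0],[1,-0.01,0,0.085,0],[1,-0.01,0,0.11,0]]}}

```text
time: 9.1
tool_pos: [0.4799, -0.0217, 0.1011]
ee_rot: [-1.219, 1.57, -2.917]
wrist_force: [-0.3, 0.5, 0.4]
width: 0.0938
```

```bash
python3 z.py 17;python3 -c "
from h import *
save('top','t17')"
```

```text
t 9.1 board xy [-0.0701  0.0269] z 0.1011 F b 0.5 0.37 0.35 w 0.0938
```

View pics/s17.png

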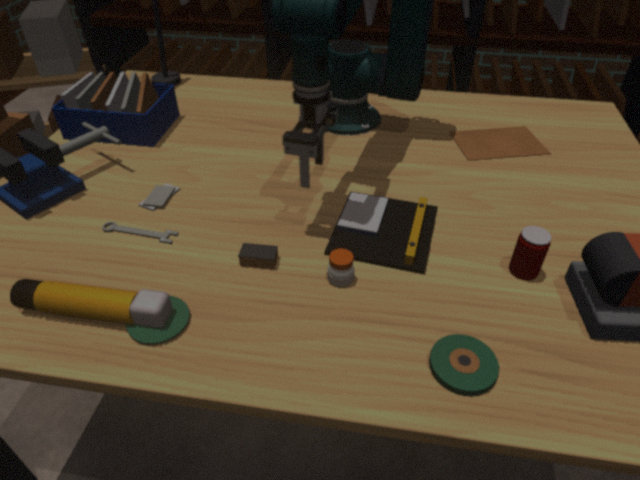

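View pics/t17.png

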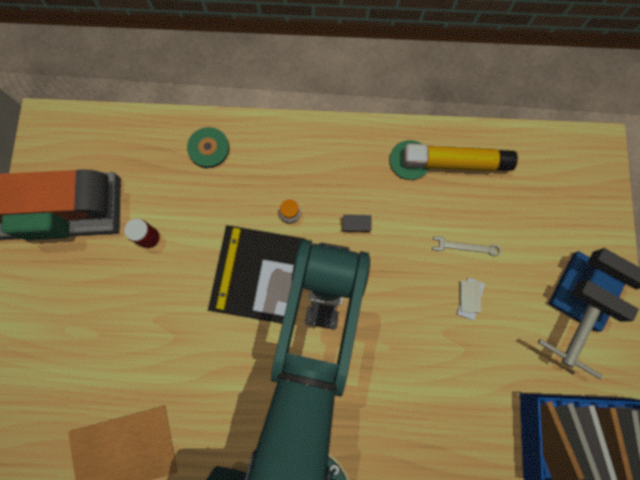

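Run:
```python
import cv2
from h import *
a=cv2.imread('pics/s17.png')[180:250,320:440];cv2.imwrite('pics/z17.png',cv2.resize(a,None,fx=6,fy=6,interpolation=2))
a=cv2.imread('pics/t17.png')[220:340,200:320];cv2.imwrite('pics/zt17.png',cv2.resize(a,None,fx=5,fy=5,interpolation=2))
```

```text
(no output)
```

View pics/z17.png

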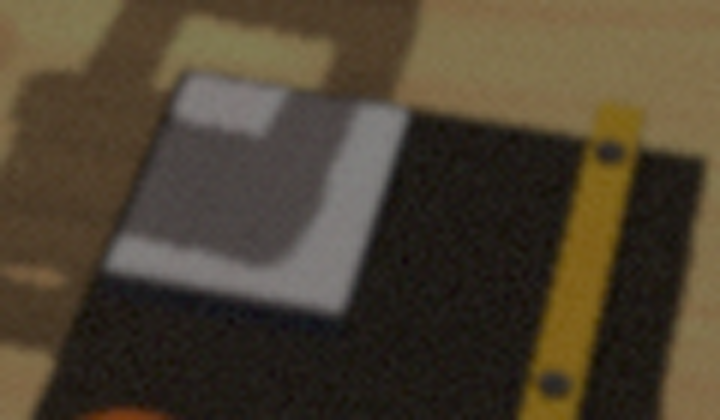

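View pics/zt17.png

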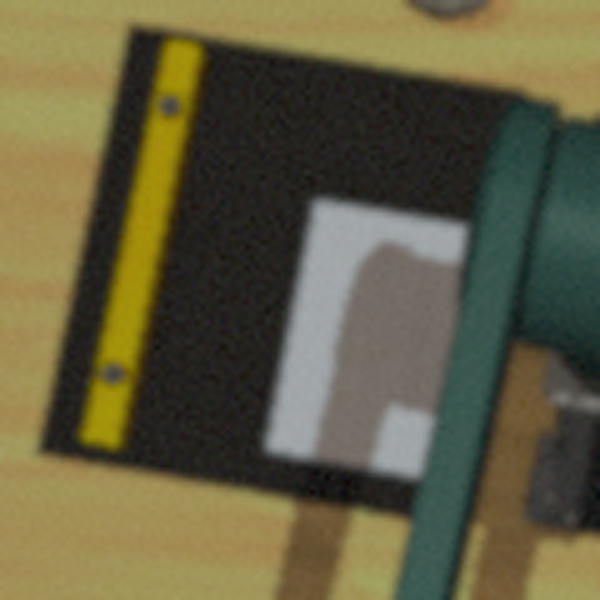

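Run:
```python
from h import *
K=robot.snapshot("scene")
p=np.array([[187,73],[410,107],[342,315],[103,270]])/6+[320,180]
b=w2b(ray(K,p-.5,.024));print(b.round(4),b.mean(0))
K=robot.snapshot("top")
p=np.array([[313,200],[265,458]])/5+[200,220]
print(w2b(ray(K,p-.5,.024)).round(4))
p=np.array([[203,45],[125,450],[540,98],[420,515]])/5+[200,220]
print(w2b(ray(K,p[:2],.036)).round(4),w2b(ray(K,p[2:],.01)).round(4))
plan(-.06,.045,.018)
```

```text
[[ 0.007   0.0935]
 [ 0.0977  0.0964]
 [ 0.0981 -0.0372]
 [ 0.0076 -0.0371]] [0.05263081 0.0289074 ]
[[ 0.0988 -0.0344]
 [ 0.0974  0.0993]]
[[ 0.1674 -0.1016]
 [ 0.164   0.1087]] [[-0.0082 -0.1092]
 [ 0.0145  0.1145]]
delta tool [ 0.0832 -0.0182 -0.0092] turn about tool x -0.0012 R [[-0.001, 0.992, -0.128], [0.001, -0.128, -0.992], [-1.0, -0.001, -0.001]]
```

The panel lies flat, aluminium face up, at board x 7–98 mm with its centre at y ≈ 30 mm. I'll lower behind its trailing edge and push.

{"fn": "send_rows", "kwargs": {"increments": [[1,0.02,0,-0.01,0],[1,0.04,0,-0.02,0],[1,0.06,0,-0.03,0],[1,0.075,0,-0.04,0],[1,0.085,0,-0.045,0]]}}

```text
time: 9.72
tool_pos: [0.4849, 0.0261, 0.0145]
ee_rot: [-1.766, 1.567, 2.822]
wrist_force: [-0.2, 0.3, 0.2]
width: 0.0938
```

```bash
python3 -c "
from h import *
stat();plan(.065,.029,.016)
stat()"
```

```text
t 9.72 board xy [-0.0221  0.0281] z 0.0145 F b 0.28 0.26 0.19 w 0.0938
delta tool [-0.0015 -0.0007 -0.0871] turn about tool x 0.0027 R [[-0.003, 0.992, -0.124], [0.001, -0.124, -0.992], [-1.0, -0.003, -0.001]]
t 9.72 board xy [-0.0221  0.0281] z 0.0145 F b 0.28 0.26 0.19 w 0.0938
```

{"fn": "send_rows", "kwargs": {"increments": [[1,-0.002,0,-0.008,0],[1,-0.002,0,-0.017,0],[1,-0.002,0,-0.026,0],[1,-0.002,0,-0.035,0],[1,-0.002,0,-0.044,0]]}}

```text
time: 10.13
tool_pos: [0.4928, 0.0682, 0.02]
ee_rot: [1.501, 1.568, -0.197]
wrist_force: [-0.4, -1.7, 0.7]
width: 0.0941
```

```bash
python3 -c "
from h import *
stat();plan(.065,.029,.016)
save('scene','s19')"
```

```text
t 10.13 board xy [0.0207 0.0255] z 0.02 F b -1.76 0.2 0.73 w 0.0941
delta tool [ 0.004  -0.0034 -0.0443] turn about tool x 0.0006 R [[0.003, 0.992, -0.127], [-0.001, -0.127, -0.992], [-1.0, 0.003, 0.0]]
```

View pics/s19.png

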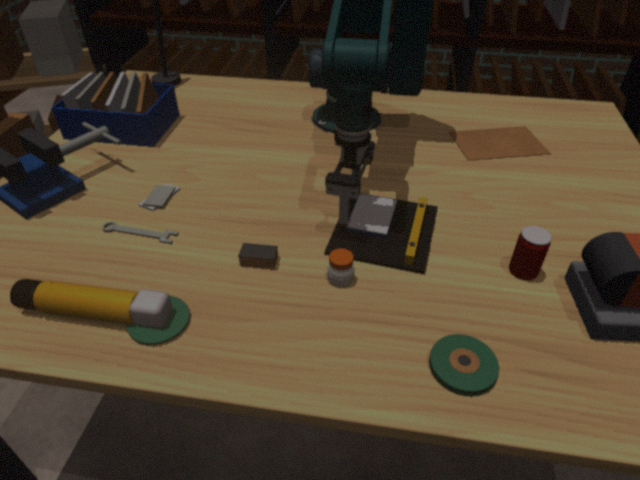

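The fingers at (345,210) are pushing the panel squarely (374,213). I'll continue to the fence.

{"fn": "send_rows", "kwargs": {"increments": [[1,0.002,0,-0.009,0],[1,0.002,0,-0.018,0],[1,0.002,0,-0.027,0],[1,0.002,0,-0.035,0],[1,0.002,0,-0.042,0]]}}

```text
time: 10.6
tool_pos: [0.4971, 0.1101, 0.0167]
ee_rot: [2.638, 1.571, 0.941]
wrist_force: [-0.4, -1.3, 2.3]
width: 0.0937
```

{"fn": "send_rows", "kwargs": {"increments": [[1,0,0,-0.002,0],[1,0,0,-0.004,0],[1,0,0,-0.006,0]]}}

```text
time: 10.85
tool_pos: [0.4977, 0.1152, 0.0166]
ee_rot: [-0.601, 1.57, -2.299]
wrist_force: [0.8, -0.8, 1.9]
width: 0.0936
```

```bash
python3 -c "
from h import *
stat()"
```

```text
t 10.85 board xy [0.068  0.0266] z 0.0166 F b -0.73 -0.91 1.88 w 0.0936
```

{"fn": "send_rows", "kwargs": {"increments": [[1,0,0,-0.002,0],[1,0,0,-0.004,0]]}}

```text
time: 11.02
tool_pos: [0.4982, 0.1186, 0.0166]
ee_rot: [-0.102, 1.57, -1.8]
wrist_force: [-0.3, -7.2, 3.1]
width: 0.0942
```

{"fn": "send_rows", "kwargs": {"increments": [[1,0,0,-0.002,0],[1,0,0,-0.003,0]]}}

```text
time: 11.18
tool_pos: [0.4982, 0.1187, 0.0166]
ee_rot: [-0.068, 1.563, -1.766]
wrist_force: [-2.3, -11.9, 3.7]
width: 0.0941
```

```bash
python3 -c "
from h import *
stat();save('top','t20')"
```

```text
t 11.18 board xy [0.0715 0.0266] z 0.0166 F b -12.1 0.72 3.73 w 0.0941
```

Contact with the fence is made at 12 N. I'll back off and clear.

{"fn": "send_rows", "kwargs": {"increments": [[1,0,0,0.006,0],[1,0,0,0.016,0],[1,-0.02,0,0.035,0],[1,-0.05,0,0.06,0],[1,-0.09,0,0.09,0]]}}

```text
time: 11.65
tool_pos: [0.486, 0.0373, 0.0989]
ee_rot: [-1.768, 1.566, 2.818]
wrist_force: [1.8, -0.4, -0.8]
width: 0.0941
```

{"fn": "send_rows", "kwargs": {"increments": [[1,0,0,0.04,0],[1,0,0,0.08,0],[1,0,0,0.12,0],[1,0,0,0.15,0],[1,0,0,0.16,0]]}}

```text
time: 12.07
tool_pos: [0.4669, -0.1246, 0.1001]
ee_rot: [0.961, 1.57, -0.742]
wrist_force: [0.3, 0.5, 0.4]
width: 0.0941
```

Run:
```python
from h import *
stat()
for n in("top","scene"):
    s=save(n,n+'21');im=s["image"];h=cv2.cvtColor(im,cv2.COLOR_RGB2HSV)
    x0,y0=(200,220) if n=="top" else (320,180)
    cv2.imwrite(f'pics/z{n}21.png',cv2.resize(im[y0:y0+110,x0:x0+130,::-1],None,fx=5,fy=5,interpolation=2))
    roi=np.zeros(im.shape[:2],bool);roi[y0:y0+110,x0:x0+125]=1
    m=(h[...,1]<60)&(h[...,2]>90)&roi
    c=max(comp(m),key=lambda c:c[1][4])
    r,b=rect(c[3],s,.024); print(n,w2b(b/1000).round(4).tolist(),w2b(np.array(r[0])/1000),r[1])
```

```text
t 12.07 board xy [-0.1738  0.0267] z 0.1001 F b 0.53 -0.23 0.36 w 0.0941
top [[0.0781, 0.0977], [0.0782, -0.0356], [0.1706, -0.0355], [0.1706, 0.0977]] [0.12437342 0.0310805 ] (92.40628051757812, 133.23468017578125)
scene [[0.0801, 0.0962], [0.0803, -0.0355], [0.1685, -0.0354], [0.1683, 0.0963]] [0.12428001 0.03040969] (88.1893310546875, 131.69696044921875)
```

View pics/ztop21.png

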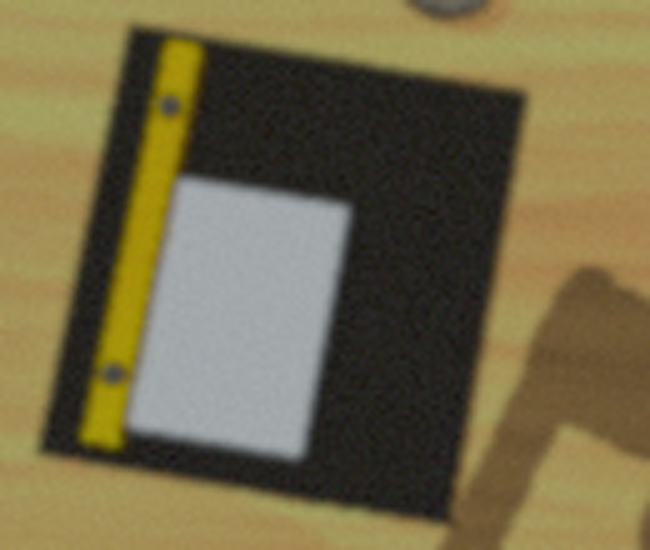

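View pics/scene21.png

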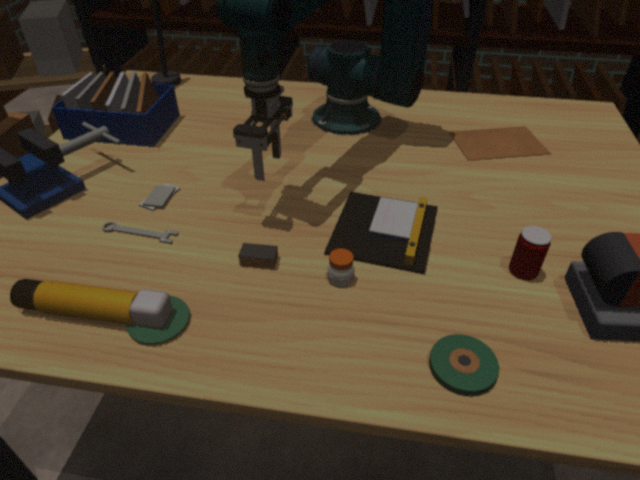

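The panel (zoom corners (178,178), (352,203), (303,458), (130,430)) lies flush along the fence. The bystanders are at the same pixels as before and the arm is clear, so I'm handing in.

```bash
python3 -c "
from h import *
stat();print(robot.close_job())"
```

```text
t 12.17 board xy [-0.1714  0.0266] z 0.0998 F b 0.43 -0.14 -0.05 w 0.0941
the job is handed in; nothing more can be done
None
```

The panel now lies aluminium face up on the board, its long edge flush along the fence. I handed the job in at 12.2 s of the 56 s allowed; no verdict was reported.

**How it went:** I pushed the panel with the two open fingertips until it met the board's near edge. Fingertip friction then raised its far side round and over that edge, and it fell flat onto the board. A second push along the board seated it on the fence at about 12 N. I never gripped it. After that the arm backed off and rose clear.

**Last checks:**
- **Position:** the two cameras put the panel centre at board x of 124.3 and 124.4 mm (allowed 119 to 128), and y of about 30 to 31 mm (allowed ±50).
- **Angle:** it is within 1° of parallel to the board's axes as I measured them. I estimated the board's own direction from the images to about 1°.
- **Bystanders:** they appear at the same pixels as at the start. I judged this by eye and did not measure it.
- **Robot:** it is clear, with wrist force near zero.

None of these checks failed. The only disagreement was in the panel's measured size: about 92 x 133 mm from the top camera and 88 x 132 mm from the scene camera, against a true 90 x 130 mm.

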